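Stand the open-hand cast in the empty finishing cup

ROBOT

A 6-joint arm with a two-finger parallel gripper is mounted at the origin on the work surface. World frame = base frame: x ahead of the robot, y to its left, z up, the work surface at z = 0. Lengths are in m, angles in degrees, forces in N, time in s.
With the tool pointing down it reaches from about 0.275 to 0.85 m from the base axis. Payload 19 kg.
Tool frame: the origin (TCP) lies midway between the tips of the shut fingers; the grasp point (between the pads) lies 19 mm behind it; z points along the fingers, y is the line along which they close (so a half turn about z gives the same grasp; the last joint's range is limited). The gripper opens to 85 mm and grips with 20 to 120 N. Pads are 22 mm wide; open, the fingers measure 114 mm over their backs; the gripper's body (76 mm by 85 mm) begins 54 mm behind the grasp point. The pads swing forward as they close: fully open they stand 13 mm farther back than shut.
Start: joints at [64.515, 8.623, 82.357, -0, 89.026, -7.678], TCP at [0.176, 0.547, 0.231] pointing down, gripper open.
Joint ranges: [-160.23, 160.23], [-39.13, 120.54], [6.94, 153.29], [-79.49, 259.48], [9.18, 160.14], [-161.06, 161.06]. Speed limits (degrees/s): [108.29, 108.29, 127.2, 172.46, 172.46, 172.46].

INTERFACE

Orientations are given as a 3x3 rotation matrix whose columns are the frame's x, y, z axes.
In Python, from cell import env, imaging, order, readout gives the robot as it stands (env), with the cameras (imaging), the job (order) and the readings (readout).
- The arm moves only by the shell command python3 drive.py 'ROWS' [FORCE]. ROWS is a JSON list that holds a single list of rows (three levels of brackets), with 1 to 5 rows, each of 5 numbers: dx, dy, dz in m, then a turn about the tool's z in degrees, then the finger opening in m; each row shifts and turns the commanded pose from where the row before left it, along the tool's axes as they then stand; what a row does not reach is not made up. A row lasts 1/12 s, in which the tool goes at most 0.0417 m and 7.16 degrees, less where a joint would pass 70% of its speed; a pose out of reach is approached as far as the arm can. The fingers move at their own pace and stop on an object; FORCE is the grip in N (left out, the last holds). Time passes only in rows, so rows that do not move let the fingers close. It prints the time, the measured TCP pose, the force, the opening and the grip force at its end. Input that does not fit is refused with a message, and nothing moves.
- readout.observe(): the state, without advancing time (a new reading comes with each control period).
- imaging.get_image(name): name is "side" or "top" or "wrist"; returns the picture (420x560x3 uint8, blue, green, red); there is no depth.
- imaging.camera_info(name): a dict with "vfov" (degrees; the focal length in pixels is half the picture's height over the tangent of half this angle, whatever the lens; pixels are square), "cx", "cy" (the principal point, pixels), "eye" and "orientation" of the camera in the world; the wrist camera has in their place "hand_eye" (4x4, takes a point from camera to tool coordinates, whose origin is the TCP and whose axes are the flange's). Camera axes: x right, y down, z forward; pixel columns grow to the right and rows downward; lengths in m; the calibration is good to about 2 mm. The wrist camera is an equidistant fisheye: a pixel r from the principal point sees the ray r / f radians off the axis. A picture is of the moment at which its call begins: read the wrist's pose just before it. camera_info takes no time and is no camera call.
- order.job_done(): hands the job in; it is judged then, once.
The state is a dict: "t": time; "qpos": joint angles; "joint_velocities": joint speeds; "tau": joint torques, N m; "ee_pos": TCP position; "tool_rot": TCP orientation; "force": force on the tool from outside, world axes, zero at the start; "wrist_torque": the same for the moment, N m; "finger_gap": finger opening in m; "finger_force": force on a finger pad.
Only numpy, scipy, OpenCV 4.12 (cv2) and the standard library are available. Lean on these libraries where they do the work, as an engineer would, in place of code of your own. Each camera call takes 0.05 s, during which the arm holds its last target. There are 200 camera calls.

TASK

Pick up the hand cast with all its fingers stretched up and stand it upright, wrist down, in the empty round cup, fully down on the cup's floor. Lower it in rather than dropping it, let go, and leave the pointing hand on the bench and the fist in the other cup as they stand.

Things in the scene. Friction and masses are not known exactly. Their poses are not given: they have to be found in the camera images.
- open_hand: Open hand, cream resin, loose, 0.17-0.35 kg. Origin: centre of the underside; z up. Round wrist stub 44 dia, z 0-45; palm slab 28 thick (x) by 66 wide (y), z 45-101; four 16 thick fingers side by side along y, up to z 140; thumb on +y side to y 54, z 54-108. Stands on the bench. Grip from above across the 28 (closing along x) at z 85-97. Any turn about z is fine in the cup. (mm)
- empty_cup (a point): Centre of the floor of the empty cup's bore, 12 mm above the bench; z up. The cup is a grey plastic ring, 72 mm outside and 60 mm inside diameter, 30 mm deep (rim 42 mm above the bench), on a round plywood foot 110 mm wide, 12 mm thick, fixed to the bench. An identical second cup holds the fist.
- pointing_hand: Pointing hand, a bystander standing loose on the bench: same resin, wrist stub and palm as the open hand, but only one finger stretched up, to 150 mm; the others and the thumb are curled to -x. Origin: centre of its underside, z up.
- fist_hand: Fist, a bystander standing loose in the second, occupied cup: same resin, wrist stub and palm, all fingers and the thumb curled to -x; 105 mm tall. Origin: centre of its underside, z up.

How it is judged (in metres and radians):
At the end, for the whole second after the job is handed in: The open hand stands in the empty cup: its underside within 6 mm of the cup's floor and within 14 mm of its centre, upright within 10 degrees, at rest. The other two hands have never been moved more than 30 mm or tipped by more than 15 degrees (horizontal distance between open_hand and empty_cup below 0.014 m and z of open_hand in the frame of empty_cup between -0.005 and 0.006 m and angle between open_hand's own z axis and vertical below 0.175 rad and linear speed of open_hand below 0.03 m/s); the robot touches nothing.
It fails at once if the open hand is dropped (falls free faster than 0.65 m/s, about 20 mm of fall) (contact force between the fingers and open_hand below 0.02 N and linear speed of open_hand above 0.65 m/s).
It fails at once if the pointing hand is moved more than 30 mm or tipped more than 15 degrees (distance of pointing_hand from where it was at the start of the episode above 0.03 m or angle between pointing_hand's own z axis and vertical above 0.26 rad).
It fails at once if the fist is moved more than 30 mm or tipped more than 15 degrees (distance of fist_hand from where it was at the start of the episode above 0.03 m or angle between fist_hand's own z axis and vertical above 0.26 rad).
It also fails if it takes over 48 s, if anything falls off the work surface, if the arm or the gripper's body presses on something with over 40 N, if the wrist force passes 120 N, or if a joint passes its speed limit or range.

## Working session

There is one attempt and no reset: what is moved stays moved. The work goes in short steps, Python scripts to look and compute and a shell command to move; the robot and the scene stay as the last step left them, time stands still between calls to the robot, and variables do not carry over. Pictures are saved under pics/ and viewed, at most 10 in all, crops included, and the job is handed in when it is done.

```bash
ls; mkdir -p pics; python3 - <<'E'
from cell import env, imaging, order, readout
import cv2
s=readout.observe();print(s['t'],s['ee_pos'],s['tool_rot'],s['finger_gap'])
for n in("top","side","wrist"):
    cv2.imwrite(f"pics/{n}0.png",imaging.get_image(n));print(imaging.camera_info(n))
E
```

```text
cell.py
drive.py
pics
0.0 [0.17575719 0.54723194 0.23067841] [[-9.52072878e-01  3.05870828e-01 -5.20966005e-04]
 [ 3.05871227e-01  9.52072273e-01 -1.08598821e-03]
 [ 1.63825175e-04 -1.19328844e-03 -9.99999275e-01]] 0.08504171937751817
{'vfov': 45.70857722934003, 'cx': 277.1857450114136, 'cy': 216.52915604856202, 'eye': array([0.44033823, 0.01278025, 0.98652267]), 'orientation': array([[ 0.01977655, -0.99566658,  0.09086776],
       [-0.99938467, -0.02231977, -0.02705765],
       [ 0.02896854, -0.09027674, -0.99549532]])}
{'vfov': 42.42579186355613, 'cx': 279.4566732552852, 'cy': 208.22450352782434, 'eye': array([ 0.00452915, -0.63653058,  0.81813282]), 'orientation': array([[ 0.79099877, -0.40919369,  0.45484226],
       [-0.61147214, -0.55371867,  0.56524106],
       [ 0.02056157, -0.72522835, -0.68820132]])}
{'vfov': 65.70646984690485, 'cx': 278.42825391634744, 'cy': 211.14842693524423, 'hand_eye': array([[ 2.98034282e-04, -9.62067681e-01, -2.72810721e-01,
         6.83359466e-02],
       [ 9.99999823e-01,  4.27204036e-04, -4.14078182e-04,
        -8.68601631e-04],
       [ 5.14917077e-04, -2.72810549e-01,  9.62067638e-01,
        -1.42326173e-01],
       [ 0.00000000e+00,  0.00000000e+00,  0.00000000e+00,
         1.00000000e+00]])}
```

View pics/top0.png

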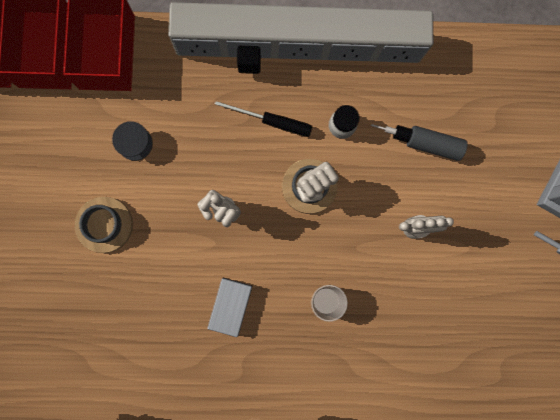

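View pics/side0.png

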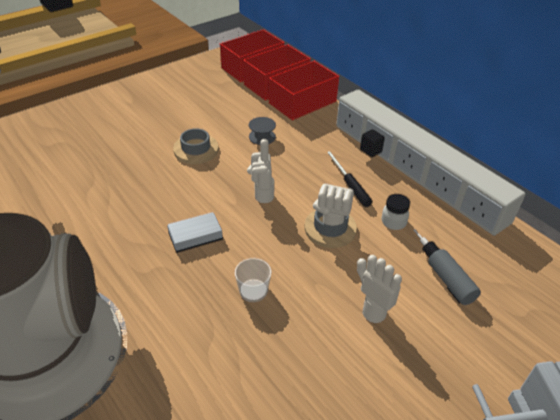

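The top view shows the open hand at about (427,225), the empty cup at (100,222), the fist in its cup at (310,187) and the pointing hand at (218,208). The side view has the open hand at (378,290). Next I'll zoom in on the open hand and the cup.

```bash
cat > h.py <<'E'
import numpy as np,cv2
from cell import env, imaging, order, readout
def ray(n,u,v):
    c=imaging.camera_info(n);f=210/np.tan(np.radians(c['vfov']/2))
    d=np.array(c['orientation'])@np.array([(u-c['cx'])/f,(v-c['cy'])/f,1.]);return np.array(c['eye']),d
def onz(n,u,v,z):
    e,d=ray(n,u,v);return e+d*(z-e[2])/d[2]
def two(a,b):
    (e1,d1),(e2,d2)=ray("top",*a),ray("side",*b)
    A=np.c_[d1,-d2];t=np.linalg.lstsq(A,e2-e1,rcond=None)[0]
    p,q=e1+t[0]*d1,e2+t[1]*d2;return (p+q)/2,np.linalg.norm(p-q)
E
python3 - <<'E'
import cv2,numpy as np
t=cv2.imread('pics/top0.png');s=cv2.imread('pics/side0.png')
a=cv2.resize(t[200:250,390:465],(600,400),interpolation=2)[:, :400*600//600+200]
a=cv2.resize(t[205:245,395:460],None,fx=6,fy=6,interpolation=2)   #390x240
b=cv2.resize(t[190:256,70:135],None,fx=5,fy=5,interpolation=2)
c=cv2.resize(s[245:330,345:415],None,fx=5,fy=5,interpolation=2)
o=np.zeros((590,760,3),np.uint8)
o[:240,:390]=a;o[245:575,:325]=b;o[:425,400:750]=c
cv2.imwrite('pics/zoom0.png',o)
E
```

```text
(no output)
```

View pics/zoom0.png

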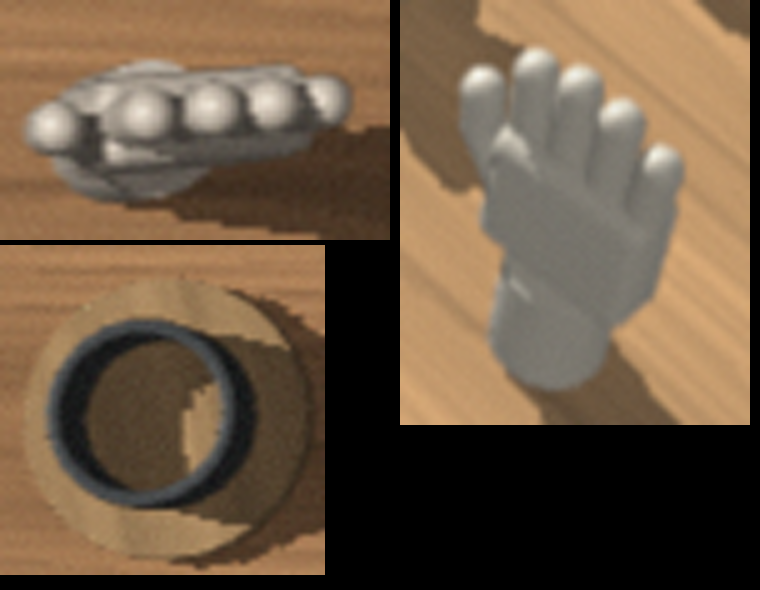

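The crop shows the thumb at the left (+y) and four fingertips in a row. The cup rim is centred near (100,223.6) in the top view and the foot near (103,225).

```bash
python3 - <<'E'
from h import *
T=[(55,127),(145,112),(212,108),(275,103),(325,100)]
S=[(483,80),(537,60),(580,78),(620,112),(663,158)]
for a,b in zip(T,S):
    print(two((395+a[0]/6,205+a[1]/6),(345+(b[0]-400)/5,245+b[1]/5)), "z.132:",onz("top",395+a[0]/6,205+a[1]/6,.132)[:2])
print("rim",onz("top",100,223.6,.042),"foot",onz("top",103,224.8,.012))
# stub bottom, side: lowest midpoint of the base circle
print("stub front edge",onz("side",345+150/5,245+390/5,0), "L/R", onz("side",345+90/5,245+335/5,0),onz("side",345+208/5,245+345/5,0))
# rim in the side view
im=cv2.imread('pics/top0.png').astype(int);
m=((im[...,0]>=im[...,2]-2)).astype(np.uint8);m[:185]=0;m[260:]=0;m[:,:65]=0;m[:,140:]=0
c=max(cv2.findContours(m,0,1)[0],key=cv2.contourArea);print(cv2.fitEllipse(cv2.convexHull(c)),cv2.boundingRect(c))
# skyline of stub in top
im=im[205:245,395:460];sat=im.max(2)-im.min(2);m=((sat<35)&(im.max(2)>60)).astype(np.uint8)
c=max(cv2.findContours(m,0,1)[0],key=cv2.contourArea);x,y,w,h=cv2.boundingRect(c);print(x+395,y+205,w,h)
E
```

```text
(array([ 0.50975374, -0.23996183,  0.10276588]), np.float64(0.0024684533548688554)) z.132: [ 0.50650753 -0.23082566]
(array([ 0.51259147, -0.25886691,  0.1286318 ]), np.float64(0.002226706948656864)) z.132: [ 0.51142947 -0.2570636 ]
(array([ 0.51378696, -0.27653768,  0.13479889]), np.float64(0.0025476185665507835)) z.132: [ 0.51302085 -0.27662488]
(array([ 0.51518364, -0.29480934,  0.13377843]), np.float64(0.0011682920718383953)) z.132: [ 0.51487951 -0.29504982]
(array([ 0.51759536, -0.31292178,  0.12570122]), np.float64(0.002459246810026369)) z.132: [ 0.51607506 -0.30968975]
rim [0.50571341 0.32042896 0.042     ] foot [0.50558182 0.32431233 0.012     ]
stub front edge [ 0.49996557 -0.3049517   0.        ] L/R [ 0.499398   -0.27456403  0.        ] [ 0.53100821 -0.30379389  0.        ]
((99.64594268798828, 223.62294006347656), (36.55064010620117, 40.59959411621094), 91.67535400390625) (80, 206, 41, 36)
399 215 61 27
```

Open hand: about (0.515,-0.286), with its x axis 5° off world x. Cup: about (0.5055,0.323). I'll turn first, then check the axes.

```bash
python3 drive.py '[[[0, 0, 0, 6.7, 0.085], [0, 0, 0, 6.7, 0.085], [0, 0, 0, 6.7, 0.085], [0, 0, 0, 6.7, 0.085], [0, 0, 0, 6.7, 0.085]]]' >/dev/null; python3 drive.py '[[[0, 0, 0, 6.7, 0.085], [0, 0, 0, 6.7, 0.085], [0, 0, 0, 6.7, 0.085], [0, 0, 0, 6.7, 0.085], [0, 0, 0, 6.7, 0.085]]]'
python3 -c "
from cell import env, imaging, order, readout
s=readout.observe();print(s['qpos']);print(s['tool_rot']);import numpy as np
print(s['tool_rot'].T@(np.array([.515,-.286,.23])-s['ee_pos']), s['tool_rot'].T@(np.array([.42,.2,.28])-s['ee_pos']))"
```

```text
t: 0.98
ee_pos: [0.1758, 0.5474, 0.231]
tool_rot: [[-0.085, 0.996, -0.0], [0.996, 0.085, -0.0], [-0.0, -0.0, -1.0]]
force: [0.4, 0.1, 0.4]
finger_gap: 0.085
finger_force: 0.0
[ 6.45165469e+01  8.63565448e+00  8.23702617e+01 -6.76891438e-04
  8.90242374e+01  5.96535768e+01]
[[-8.47732273e-02  9.96400248e-01 -2.15768975e-04]
 [ 9.96400165e-01  8.47731163e-02 -4.80159891e-04]
 [-4.60140026e-04 -2.55696946e-04 -9.99999861e-01]]
[-0.85911461  0.26732191  0.00135213] [-0.36683368  0.21385083 -0.04886072]
```

```bash
R='';python3 drive.py '[[[-0.025, 0.031, 0, 0, 0.085], [-0.025, 0.031, 0, 0, 0.085], [-0.025, 0.031, 0, 0, 0.085], [-0.025, 0.031, 0, 0, 0.085], [-0.025, 0.031, 0, 0, 0.085]]]' >/dev/null; python3 drive.py '[[[-0.025, 0.031, 0, 0, 0.085], [-0.025, 0.031, 0, 0, 0.085], [-0.025, 0.031, 0, 0, 0.085], [-0.025, 0.031, 0, 0, 0.085], [-0.025, 0.031, 0, 0, 0.085]]]'; python3 drive.py '[[[0, 0, 0, 0, 0.085], [0, 0, 0, 0, 0.085], [0, 0, 0, 0, 0.085]]]'
cat >> h.py <<'E'
def wray(u,v,s):
    c=imaging.camera_info("wrist");f=210/np.tan(np.radians(c['vfov']/2))
    a=np.array([u-c['cx'],v-c['cy']]);r=np.linalg.norm(a);th=r/f
    d=np.r_[a/r*np.sin(th),np.cos(th)];H=np.array(c['hand_eye']);R=s['tool_rot']
    return s['ee_pos']+R@H[:3,3],R@(H[:3,:3]@d)
def wonz(u,v,z,s):
    e,d=wray(u,v,s);return e+d*(z-e[2])/d[2]
def wpix(p,s):
    c=imaging.camera_info("wrist");f=210/np.tan(np.radians(c['vfov']/2));H=np.array(c['hand_eye'])
    q=H[:3,:3].T@(s['tool_rot'].T@(np.array(p)-s['ee_pos'])-H[:3,3]);th=np.arctan2(np.hypot(q[0],q[1]),q[2])
    k=f*th/np.hypot(q[0],q[1]);return c['cx']+k*q[0],c['cy']+k*q[1]
E
python3 - <<'E'
from h import *
s=readout.observe();im=imaging.get_image("wrist")
a=np.linspace(0,2*np.pi,36,0)
for z,r in((.042,.036),(.012,.055)):
  P=np.array([wpix((.5055+r*np.cos(t),.3235+r*np.sin(t),z),s) for t in a])
  cv2.polylines(im,[np.int32(P*16)],True,(0,255,0) if z>.02 else (255,0,255),1,0,4)
cv2.imwrite('pics/w1.png',im);print(s['ee_pos'])
E
```

```text
t: 1.82
ee_pos: [0.5086, 0.325, 0.2311]
tool_rot: [[-0.09, 0.996, -0.0], [0.996, 0.09, -0.0], [-0.0, -0.0, -1.0]]
force: [-0.0, 1.0, -0.4]
finger_gap: 0.0847
finger_force: 0.0
t: 2.07
ee_pos: [0.507, 0.3265, 0.2309]
tool_rot: [[-0.09, 0.996, -0.001], [0.996, 0.09, -0.0], [-0.0, -0.001, -1.0]]
force: [0.2, 0.9, 0.8]
finger_gap: 0.085
finger_force: 0.0
[0.50696088 0.3265189  0.23094534]
```

View pics/w1.png

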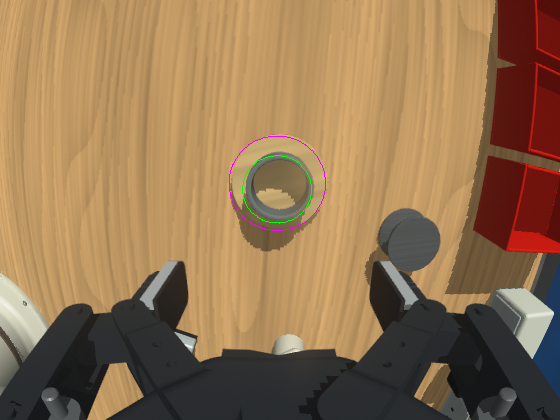

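The predicted rim (green) lies within about 2 px of the actual rim, near (280,187). I'll fit it with a mask and move on to the hand.

```bash
python3 - <<'E'
from h import *
s=readout.observe();im=imaging.get_image("wrist").astype(int)
sub=im[120:250,215:345];m=((sub[...,0]>=sub[...,2]-4)).astype(np.uint8)
c=max(cv2.findContours(m,0,1)[0],key=cv2.contourArea);print(cv2.boundingRect(c))
m2=m.copy();n,lab,st,ce=cv2.connectedComponentsWithStats(1-m)
print(st[:,:5].tolist(),ce.tolist())
cv2.imwrite('pics/w1z.png',cv2.resize(np.hstack([sub,np.repeat(m[...,None]*255,3,2)]).astype(np.uint8),None,fx=3,fy=3,interpolation=2))
R=s['tool_rot'];print(R.T@(np.array([.515,-.286,.23])-s['ee_pos']))
E
```

```text
(32, 33, 41, 67)
[[32, 33, 41, 67, 717], [0, 0, 130, 130, 16181], [39, 75, 1, 2, 2]] [[48.66248256624826, 71.4142259414226], [65.20493171003028, 64.19226253012793], [39.0, 75.5]]
[-0.6112036  -0.04738876  0.00117465]
```

View pics/w1z.png

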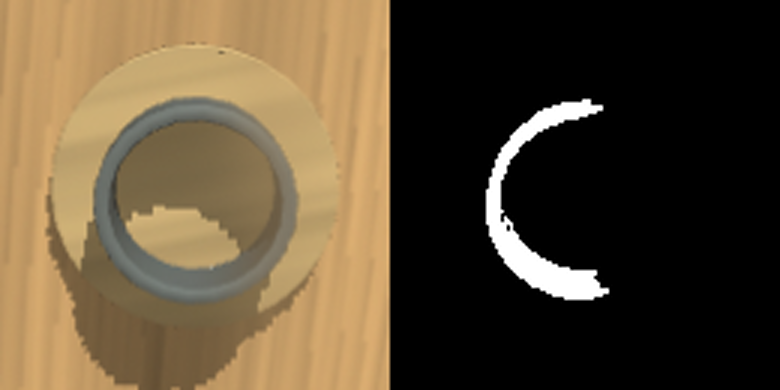

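The rim centre is at (280.3,186.5) and the foot centre at (279.7,181.5). Moving over to the hand.

```bash
python3 -c "
from h import *
s=readout.observe();print(wonz(280.3,186.5,.042,s),wonz(279.7,181.5,.012,s))"
python3 drive.py '[[[-0.038, -0.003, 0, 0, 0.085], [-0.038, -0.003, 0, 0, 0.085], [-0.038, -0.003, 0, 0, 0.085], [-0.038, -0.003, 0, 0, 0.085], [-0.038, -0.003, 0, 0, 0.085]]]' >/dev/null
python3 drive.py '[[[-0.038, -0.003, 0, 0, 0.085], [-0.038, -0.003, 0, 0, 0.085], [-0.038, -0.003, 0, 0, 0.085], [-0.038, -0.003, 0, 0, 0.085], [-0.038, -0.003, 0, 0, 0.085]]]' >/dev/null
python3 drive.py '[[[-0.038, -0.003, 0, 0, 0.085], [-0.038, -0.003, 0, 0, 0.085], [-0.038, -0.003, 0, 0, 0.085], [-0.038, -0.003, 0, 0, 0.085], [-0.038, -0.003, 0, 0, 0.085]]]' >/dev/null
python3 drive.py '[[[-0.038, -0.003, 0, 0, 0.085], [0, 0, 0, 0, 0.085], [0, 0, 0, 0, 0.085], [0, 0, 0, 0, 0.085]]]'
python3 - <<'E'
from h import *
s=readout.observe();im=imaging.get_image("wrist");R=s['tool_rot']
print(R, R.T@(np.array([.515,-.286,.072])-s['ee_pos']))
y=np.array([-.0925,.996,0]);p=np.array([.515,-.286,0]);x=np.array([.996,.0925,0])
for k in(-25,-8,8,25):
    u=wpix(p+y*k/1000+[0,0,.134],s);cv2.circle(im,(int(u[0]*16),int(u[1]*16)),40,(0,255,0),-1,0,4)
for t in np.linspace(0,2*np.pi,36): 
    u=wpix(p+.022*(x*np.cos(t)+y*np.sin(t)),s);cv2.circle(im,(int(u[0]*16),int(u[1]*16)),16,(255,0,255),-1,0,4)
cv2.imwrite('pics/w2.png',cv2.resize(im[60:360,140:420],None,fx=2,fy=2))
E
```

```text
[0.50856664 0.32787538 0.042     ] [0.50806706 0.32748323 0.012     ]
t: 3.75
ee_pos: [0.5146, -0.2822, 0.2314]
tool_rot: [[-0.091, 0.996, -0.0], [0.996, 0.091, 0.0], [0.0, -0.0, -1.0]]
force: [0.4, 0.4, -0.5]
finger_gap: 0.085
finger_force: 0.0
[[-9.13510683e-02  9.95818746e-01 -8.10165637e-05]
 [ 9.95818716e-01  9.13510861e-02  2.52961466e-04]
 [ 2.59304721e-04 -5.75695103e-05 -9.99999965e-01]] [-3.82837899e-03  6.81751186e-05  1.59354555e-01]
```

View pics/w2.png

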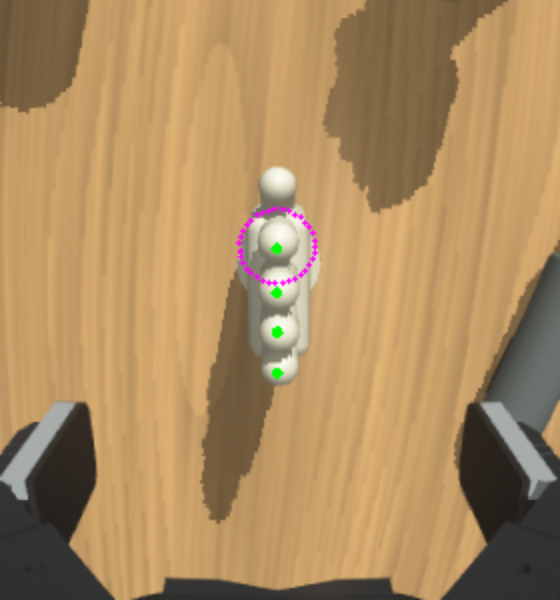

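The wrist view shows the fingertips under the predicted dots and the alignment is good. The two cameras disagree slightly on the cup but agree on the hand-to-cup displacement of about 0.610 m. Descending to grip.

```bash
python3 drive.py '[[[-0.003, 0, 0.03, 0, 0.085], [0, 0, 0.03, 0, 0.085], [0, 0, 0.03, 0, 0.085], [0, 0, 0.025, 0, 0.085], [0, 0, 0.02, 0, 0.085]]]' >/dev/null
python3 drive.py '[[[0, 0, 0.014, 0, 0.085], [0, 0, 0.01, 0, 0.085], [0, 0, 0, 0, 0.085], [0, 0, 0, 0, 0.085], [0, 0, 0, 0, 0.085]]]'
python3 drive.py '[[[0, 0, 0, 0, 0.02], [0, 0, 0, 0, 0.02], [0, 0, 0, 0, 0.02], [0, 0, 0, 0, 0.02], [0, 0, 0, 0, 0.02]]]' 45
python3 drive.py '[[[0, 0, 0, 0, 0.02], [0, 0, 0, 0, 0.02], [0, 0, 0, 0, 0.02], [0, 0, 0, 0, 0.02], [0, 0, 0, 0, 0.02]]]' 45
```

```text
t: 4.63
ee_pos: [0.5153, -0.2862, 0.0737]
tool_rot: [[-0.091, 0.996, 0.001], [0.996, 0.091, -0.001], [-0.001, 0.001, -1.0]]
force: [0.3, 0.3, 0.1]
finger_gap: 0.0851
finger_force: 0.0
t: 5.05
ee_pos: [0.5149, -0.2865, 0.0727]
tool_rot: [[-0.09, 0.996, 0.001], [0.996, 0.09, -0.0], [-0.0, 0.0, -1.0]]
force: [1.4, -0.3, 2.2]
finger_gap: 0.0276
finger_force: 44.2
t: 5.47
ee_pos: [0.5148, -0.2865, 0.0726]
tool_rot: [[-0.091, 0.996, 0.0], [0.996, 0.091, -0.0], [-0.0, 0.0, -1.0]]
force: [0.8, -0.3, 5.7]
finger_gap: 0.0273
finger_force: 44.8
```

Gripped at 27.4 mm. Lifting gently.

```bash
python3 drive.py '[[[0, 0, -0.01, 0, 0.02], [0, 0, -0.02, 0, 0.02], [0, 0, -0.03, 0, 0.02], [0, 0, -0.03, 0, 0.02], [0, 0, -0.03, 0, 0.02]]]' 45 >/dev/null
python3 drive.py '[[[0, 0, -0.03, 0, 0.02], [0, 0, -0.03, 0, 0.02], [0, 0, -0.015, 0, 0.02], [0, 0, -0.01, 0, 0.02], [0, 0, 0, 0, 0.02]]]'
python3 - <<'E'
from h import *
s=readout.observe()
for n in("side","wrist","top"): cv2.imwrite(f'pics/{n}3.png',imaging.get_image(n))
print(s['ee_pos'],s['tool_rot'].T@(np.array([.507,.3235,.27])-s['ee_pos']))
o=np.hstack([cv2.imread('pics/side3.png')[60:400,250:560],cv2.imread('pics/wrist3.png')[30:370,120:440]])
cv2.imwrite('pics/c3.png',o)
E
```

```text
t: 6.3
ee_pos: [0.5149, -0.2865, 0.2793]
tool_rot: [[-0.091, 0.996, 0.002], [0.996, 0.091, -0.002], [-0.002, 0.002, -1.0]]
force: [0.7, -0.5, -2.0]
finger_gap: 0.0272
finger_force: 44.9
[ 0.51493945 -0.28649466  0.27931726] [0.60822396 0.04729438 0.00837733]
```

View pics/c3.png

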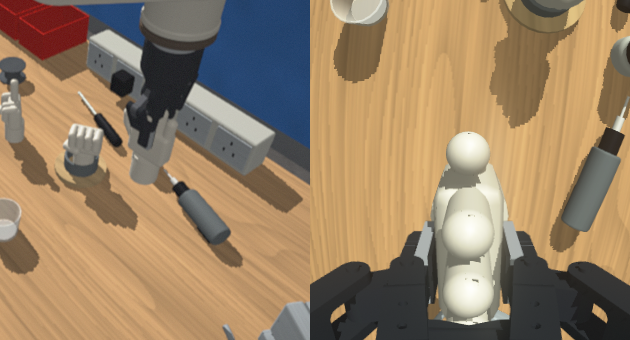

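The hand is held upright (crop: held hand at left-centre, thumb at (467,152)). Carrying it over.

```bash
python3 drive.py '[[[0.015, 0.0028, 0, 0, 0.02], [0.03, 0.0028, 0, 0, 0.02], [0.035, 0.0028, 0, 0, 0.02], [0.035, 0.0028, 0, 0, 0.02], [0.035, 0.0028, 0, 0, 0.02]]]' >/dev/null
python3 drive.py '[[[0.035, 0.0028, 0, 0, 0.02], [0.035, 0.0028, 0, 0, 0.02], [0.035, 0.0028, 0, 0, 0.02], [0.035, 0.0028, 0, 0, 0.02], [0.035, 0.0028, 0, 0, 0.02]]]' >/dev/null
python3 drive.py '[[[0.035, 0.0028, 0, 0, 0.02], [0.035, 0.0028, 0, 0, 0.02], [0.035, 0.0028, 0, 0, 0.02], [0.035, 0.0028, 0, 0, 0.02], [0.035, 0.0028, 0, 0, 0.02]]]' >/dev/null
python3 drive.py '[[[0.035, 0.0028, 0, 0, 0.02], [0.035, 0.0028, 0, 0, 0.02], [0.025, 0, 0, 0, 0.02], [0.013, 0, 0, 0, 0.02], [0, 0, 0, 0, 0.02]]]'
python3 drive.py '[[[0, 0, 0, 0, 0.02], [0, 0, 0, 0, 0.02], [0, 0, 0, 0, 0.02]]]'
python3 - <<'E'
from h import *
s=readout.observe();print(s['ee_pos'],s['tool_rot'].T@(np.array([.507,.3235,.085+.0])-s['ee_pos']))
E
```

```text
t: 8.12
ee_pos: [0.5059, 0.3259, 0.2757]
tool_rot: [[-0.093, 0.996, -0.002], [0.996, 0.093, -0.001], [-0.0, -0.002, -1.0]]
force: [-0.0, 0.8, -1.0]
finger_gap: 0.0274
finger_force: 44.7
t: 8.37
ee_pos: [0.5072, 0.3224, 0.2772]
tool_rot: [[-0.089, 0.996, -0.0], [0.996, 0.089, -0.0], [-0.0, -0.0, -1.0]]
force: [0.3, -0.5, -1.8]
finger_gap: 0.0273
finger_force: 44.7
[0.50722644 0.32243621 0.27722067] [ 1.14131518e-03 -1.10860030e-04  1.92220330e-01]
```

```bash
python3 drive.py '[[[0.001, 0, 0.03, 0, 0.02], [0, 0, 0.035, 0, 0.02], [0, 0, 0.035, 0, 0.02], [0, 0, 0.025, 0, 0.02], [0, 0, 0.016, 0, 0.02]]]' >/dev/null
python3 drive.py '[[[0, 0, 0, 0, 0.02], [0, 0, 0, 0, 0.02], [0, 0, 0, 0, 0.02], [0, 0, 0, 0, 0.02]]]'
python3 - <<'E'
from h import *
s=readout.observe();print(s['ee_pos'])
a=imaging.get_image("side");b=imaging.get_image("top")
o=np.hstack([cv2.resize(a[80:180,140:260],None,fx=3.3,fy=3.3,interpolation=2),cv2.resize(b[170:270,50:170],None,fx=3.3,fy=3.3,interpolation=2)])
cv2.imwrite('pics/c4.png',o);cv2.imwrite('pics/side4.png',a)
E
```

```text
t: 9.12
ee_pos: [0.5077, 0.3245, 0.1381]
tool_rot: [[-0.09, 0.996, 0.002], [0.996, 0.09, 0.001], [0.001, 0.002, -1.0]]
force: [-0.0, -0.1, -1.7]
finger_gap: 0.0275
finger_force: 44.8
[0.50773893 0.32448992 0.13810285]
```

View pics/c4.png

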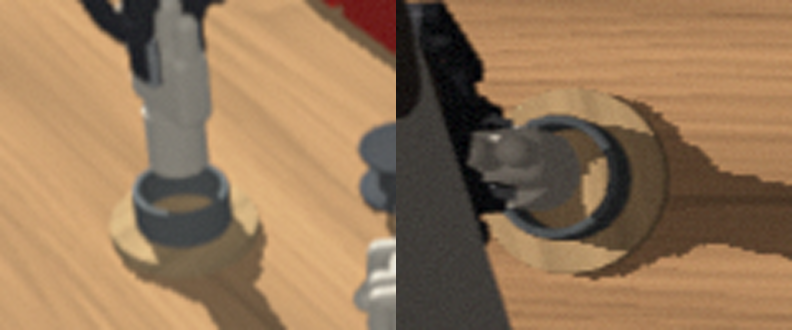

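In the side view the stub bottom hangs centred over the rim to within about 1 px (stub x≈179, rim x≈182 in the crop). Lowering slowly and watching the force.

```bash
python3 drive.py '[[[-0.001, 0, 0.012, 0, 0.02], [0, 0, 0.012, 0, 0.02], [0, 0, 0.012, 0, 0.02], [0, 0, 0.008, 0, 0.02], [0, 0, 0, 0, 0.02]]]'
python3 drive.py '[[[0, 0, 0.003, 0, 0.02], [0, 0, 0.002, 0, 0.02], [0, 0, 0, 0, 0.02], [0, 0, 0, 0, 0.02]]]'
```

```text
t: 9.63
ee_pos: [0.506, 0.323, 0.0894]
tool_rot: [[-0.091, 0.996, -0.003], [0.996, 0.091, -0.002], [-0.001, -0.004, -1.0]]
force: [0.1, 1.2, -2.1]
finger_gap: 0.0275
finger_force: 44.8
t: 9.97
ee_pos: [0.5072, 0.3235, 0.0876]
tool_rot: [[-0.09, 0.996, 0.0], [0.996, 0.09, 0.0], [0.0, 0.0, -1.0]]
force: [0.5, 0.3, -1.5]
finger_gap: 0.0276
finger_force: 44.8
```

```bash
python3 drive.py '[[[0, 0, 0.002, 0, 0.02], [0, 0, 0, 0, 0.02], [0, 0, 0, 0, 0.02]]]'|grep -E "pos|force"
python3 drive.py '[[[0, 0, 0.001, 0, 0.02], [0, 0, 0, 0, 0.02], [0, 0, 0, 0, 0.02]]]'|grep -E "pos|force"
python3 drive.py '[[[0, 0, 0.001, 0, 0.02], [0, 0, 0, 0, 0.02], [0, 0, 0, 0, 0.02]]]'|grep -E "pos|force"
```

```text
ee_pos: [0.5071, 0.3235, 0.0853]
force: [0.5, -0.4, -2.7]
finger_force: 44.8
ee_pos: [0.5073, 0.3235, 0.0847]
force: [-0.3, -0.3, 3.5]
finger_force: 45.4
ee_pos: [0.5075, 0.3237, 0.0846]
force: [-3.1, -0.9, 14.9]
finger_force: 47.1
```

Contact came at exactly the expected floor height (0.0847). Easing off the press, releasing and withdrawing.

```bash
python3 drive.py '[[[0, 0, -0.001, 0, 0.02], [0, 0, 0, 0, 0.02], [0, 0, 0, 0, 0.035], [0, 0, 0, 0, 0.05], [0, 0, 0, 0, 0.085]]]' 20
python3 drive.py '[[[0, 0, 0, 0, 0.085], [0, 0, 0, 0, 0.085], [0, 0, 0, 0, 0.085], [0, 0, 0, 0, 0.085]]]'
python3 drive.py '[[[0, 0, -0.01, 0, 0.085], [0, 0, -0.02, 0, 0.085], [0, 0, -0.035, 0, 0.085], [0, 0, -0.035, 0, 0.085], [0, 0, -0.035, 0, 0.085]]]' >/dev/null
python3 drive.py '[[[0, 0, -0.03, 0, 0.085], [-0.04, 0, -0.01, 0, 0.085], [-0.04, 0, 0, 0, 0.085], [0, 0, 0, 0, 0.085], [0, 0, 0, 0, 0.085]]]'
python3 - <<'E'
from h import *
s=readout.observe()
a=imaging.get_image("side");b=imaging.get_image("wrist")
cv2.imwrite('pics/c5.png',np.hstack([cv2.resize(a[70:250,130:370],None,fx=1.7,fy=1.7),cv2.resize(b,(390,306))[:306]]))
E
```

```text
t: 11.13
ee_pos: [0.507, 0.3234, 0.0841]
tool_rot: [[-0.09, 0.996, -0.0], [0.996, 0.09, -0.0], [-0.0, -0.0, -1.0]]
force: [-0.3, 0.5, 0.9]
finger_gap: 0.0581
finger_force: 0.0
t: 11.47
ee_pos: [0.5071, 0.3235, 0.0842]
tool_rot: [[-0.09, 0.996, -0.0], [0.996, 0.09, -0.0], [-0.0, -0.0, -1.0]]
force: [0.1, 0.1, -0.0]
finger_gap: 0.085
finger_force: 0.0
t: 12.3
ee_pos: [0.5146, 0.2423, 0.2605]
tool_rot: [[-0.088, 0.996, 0.001], [0.996, 0.088, 0.0], [0.0, 0.001, -1.0]]
force: [-0.0, 1.1, -0.2]
finger_gap: 0.085
finger_force: 0.0
```

View pics/c5.png

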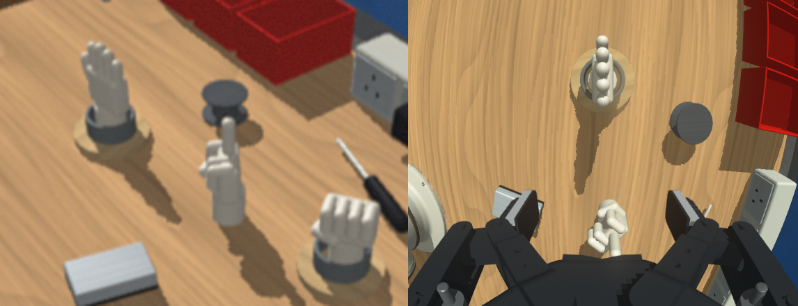

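The open hand stands upright and seated in the cup. The pointing hand and the fist look undisturbed, and the gripper is clear.

```bash
python3 -c "
from cell import env, imaging, order, readout
print(order.job_done())"
```

```text
the job is handed in; nothing more can be done
None
```

The open hand was lowered to the cup's floor, released and left standing upright, the pointing hand and fist look undisturbed in the last pictures, and the job was handed in at about 12.4 s; the hand-in gave no verdict.

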